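# Fetch the brown bottle from the pinch-lock case

## Task

Unlock the blue sample case by pinching the two orange buttons on its lid together, lift the lid off and put it aside, then lift out the brown bottle with the black cap and set it down upright (do not drop it) on the floor of the green spill tray beside the bottle that is there already. Then put the lid back on the case fully home and let both buttons spring out, so that it is locked with the clear bottle still standing inside. Do not upset or shift the bottle in the tray or the other things on the bench, and take your hand away at the end.

Things in the scene. Friction and masses are not known exactly. Their poses are not given: they have to be found in the camera images.
- case: blue open sample case fixed to the bench, 110 mm along its x, 106 mm along its y, rim at z 46 mm; origin at the centre of its underside, z up. Walls 4 mm; inner floor at z 6 mm; a divider (top at z 30 mm) at x = 0 makes two pockets, 49 mm (x) by 98 mm (y). One holds the brown bottle, the other the clear one; which is which varies, and so do their places along y
- case_pocket_1 (a point): centre of the floor of the case's pocket on its -x side, 26.5 mm from the case's middle
- case_pocket_2 (a point): centre of the floor of the case's pocket on its +x side
- case_rim (a point): centre of the case's mouth, at rim height. Just below the rim, at the middle of each wall across y, a steel ledge 30 mm long stands 6 mm inwards; the lid's two hooks catch under these ledges
- lid: loose white lid, 121 (x) x 116 (y) x 73 mm, 0.18 kg (varies by a third); origin at the centre of its skirt's lower edge, z up, axes as the case's at the start (a half turn fits as well). Locked, its origin is 32 mm above the case's origin; the skirt reaches 14 mm down outside the walls with 2 to 2.5 mm of play. Flat top plate at z 44 mm. Off the case it stands level on its skirt
- lid_grip (a point): middle between the two orange buttons, 58 mm above the lid's origin. They sit on the y sides of a black boss (34 mm x, 44 mm y, z 44 to 73 mm) on the lid; each is 25 mm wide, z 47 to 69 mm; outer faces at y = +30 and -30 mm, 44 mm apart when both are fully in. The lid can be carried by the pressed buttons
- button_a (a joint): travel of the button on the lid's +y side, m: 0 = sprung out (catch locked), 0.008 = fully in; catch free from about 0.0065; 2.4 N to start, 7.2 N fully in. Both must be held in to lift the lid off and to put it on (else the hooks land on the ledges and it stands 5 to 6 mm high); let go within 2 mm of fully home, they spring out under the ledges
- button_b (a joint): the same for the button on the lid's -y side
- brown_bottle: loose brown reagent bottle with black cap, body 28 mm across, 61 mm tall, cap 20 mm across from 46 to 61 mm above the origin; origin at the centre of its underside; 35 g
- clear_bottle: loose clear bottle with white cap, body 22 mm across, 57 mm tall, cap 16 mm across; origin at the centre of its underside; stands in the other pocket of the case and must stay in the case
- tray: green square open spill tray fixed to the bench, 140 x 140 mm, walls 4 mm thick and 29 mm high; origin at the centre of its underside, inner floor 4 mm above it, walls square to its x and y
- tray_bottle: loose clear bottle with white cap, body 24 mm across, 54 mm tall, standing in the tray, in the half toward the tray's +y; origin at the centre of its underside; leave it alone
- spare_bottle: bystander: loose white bottle with red cap, 48 mm across, 117 mm tall, standing; origin at the centre of its underside
- petri: bystander: loose petri dish, 59 mm across, 15 mm high; origin at the centre of its underside
- timer: bystander: loose black countdown timer, 54 x 62 x 62 mm; origin at the centre of its underside
- marker: bystander: loose marker pen lying, 132 mm along its y, 11 mm thick; origin under its middle
- note_block: bystander: loose yellow block of sticky notes, 42 x 43 x 20 mm, lying on the dark notebook at the back; origin at the centre of its underside

How it is judged (in metres and radians):
On the way, in this order (a step that is already met when the one before it is completed fails the run):
1. the lid has been freed and lifted clear of the case (distance between lid and case above 0.1 m), for 0.2 s.
2. the brown bottle is lowered, upright and still held, to the floor of the tray (within 12 mm) (horizontal distance between brown_bottle and tray below 0.07 m and z of brown_bottle in the frame of tray below 0.016 m and angle between brown_bottle's own z axis and vertical below 0.2 rad and contact force between the fingers and brown_bottle above 0.5 N), for 0.1 s.
3. the lid is back on the case, fully home, with both buttons sprung out (horizontal distance between lid and case below 0.006 m and z of lid in the frame of case below 0.035 m and value of joint each of button_a, button_b below 0.002 m), for 0.2 s.
At the end, for the whole second after the job is handed in: The lid sits on the case within 6 mm, no more than 3 mm above its locked height and level, both buttons out to within 2 mm of their stops; the brown bottle stands still and upright (within 0.1 rad) on the floor of the tray; the clear bottle stands upright on the floor of the case (all of step 3 and z of lid in the frame of case above 0.029 m and angle between lid's own z axis and vertical below 0.05 rad and x of brown_bottle in the frame of tray between -0.063 and 0.063 m and y of brown_bottle in the frame of tray between -0.063 and 0.063 m and z of brown_bottle in the frame of tray below 0.008 m and angle between brown_bottle's own z axis and vertical below 0.1 rad and linear speed of brown_bottle below 0.02 m/s and z of clear_bottle in the frame of case below 0.012 m and horizontal distance between clear_bottle and case below 0.06 m and angle between clear_bottle's own z axis and vertical below 0.15 rad); the robot touches nothing.
It fails at once if the bottle in the tray is moved by more than 25 mm or tipped (distance of tray_bottle from where it was at the start of the episode above 0.025 m or angle between tray_bottle's own z axis and vertical above 0.4 rad).
It fails at once if a bystander on the bench (spare bottle, petri dish, timer, marker, note block) is moved by more than 25 mm or the spare bottle is tipped (distance of any of spare_bottle, petri, timer, marker, note_block from where it was at the start of the episode above 0.025 m or angle between spare_bottle's own z axis and vertical above 0.4 rad).
It fails at once if the clear bottle is knocked over or taken out (angle between clear_bottle's own z axis and vertical above 0.6 rad or z of clear_bottle in the frame of case above 0.04 m).
It also fails if it takes over 67 s, if anything falls off the work surface, if the arm or the gripper's body presses on something with over 40 N, if the wrist force passes 120 N, or if a joint passes its speed limit or range.

## Robot

A 6-joint arm with a two-finger parallel gripper is mounted at the origin on a cart in front of the work surface, level with it; the furniture and walls round the work are solid. World frame = base frame: x ahead of the robot, y to its left, z up, the work surface at z = 0. Lengths are in mm, angles in degrees, forces in N, time in s.
With the tool pointing down it reaches from about 350 to 850 mm from the base axis. Payload 8.1 kg.
Tool frame: the origin (TCP) lies midway between the tips of the shut fingers; the grasp point (between the pads) lies 19 mm behind it; z points along the fingers, y is the line along which they close (so a half turn about z gives the same grasp; the last joint's range is limited). The gripper opens to 85 mm and grips with 20 to 120 N. Pads are 22 mm wide; open, the fingers measure 114 mm over their backs; the gripper's body (76 mm by 85 mm) begins 54 mm behind the grasp point. The pads swing forward as they close: fully open they stand 13 mm farther back than shut.
Start: joints at [59.565, 7.471, 85.268, -0, 87.261, -4.893], TCP at [258.688, 541.374, 231.292] pointing down, gripper open.
Joint ranges: [-169.43, 169.43], [-51.17, 129.36], [1.28, 143.12], [-76.62, 256.62], [0, 156.53], [-152.29, 152.29]. Speed limits (degrees/s): [136.94, 136.94, 159.86, 180, 180, 180].

## Interface

Orientations are given as [roll, pitch, yaw] about the fixed x, y, z axes, in that order (R = Rz(yaw) Ry(pitch) Rx(roll)).
In Python, from bench import r gives the robot as it stands.
- The arm moves only by the tool apply_moves, never from a script. Its argument "steps" is a list of rows, each a list of 7 numbers: the opening, from -1 (shut) to 1 (fully open), then the shift along the tool's x, y, z in mm, then the turn, a rotation vector about the tool's x, y, z in units of 5 degrees (1.0 is 5 degrees). A call has exactly 8 rows; each row shifts and turns the commanded pose from where the row before left it, along the tool's axes as they then stand; what a row does not reach is not made up. A row lasts 1/10 s, in which the tool goes at most 50 mm and 8.59 degrees, less where a joint would pass 70% of its speed; a pose out of reach is approached as far as the arm can. A call is refused whole if a number of a shift passes 50 or a number of a turn 1, either way. A call with a gripper value outside its range is refused whole. The fingers move at their own pace and stop on an object; "squeeze" is the grip in N (left out, the last holds). Time passes only in rows, so rows that do not move let the fingers close, or fill a call up. It gives the time, the measured TCP pose, the force, the opening and the grip force at its end, in the units of the state.
- r.sense(): the state, without advancing time (a new reading comes with each control period).
- r.snapshot(name): name is "side" or "top" or "wrist"; returns a dict with "color" (420x560x3 uint8, blue, green, red), "depth" (420x560 float32, mm along the optical axis (not along the pixel's ray), 0 where there is no reading), "mtx" (3x3 intrinsics, pixels), "T" (4x4, takes a point from camera to world coordinates); the wrist camera has in their place "hand_eye" (4x4, takes a point from camera to tool coordinates, whose origin is the TCP and whose axes are the flange's). Camera axes: x right, y down, z forward; pixel columns grow to the right and rows downward; lengths in mm; the calibration is good to about 2 mm. A picture is of the moment at which its call begins: read the wrist's pose just before it.
- r.hand_in(): hands the job in; it is judged then, once.
The state is a dict: "time": time; "joint_pos": joint angles; "qd": joint speeds; "joint_efforts": joint torques, N m; "tool_pos": TCP position; "tcp_rot": TCP orientation; "ft_force": force on the tool from outside, world axes, zero at the start; "wrist_torque": the same for the moment, N m; "finger_gap": finger opening in mm; "grip_force": force on a finger pad.
Only numpy, scipy, OpenCV 4.12 (cv2) and the standard library are available. Lean on these libraries where they do the work, as an engineer would, in place of code of your own. Each camera call takes 0.05 s, during which the arm holds its last target. There are 200 camera calls.

## Working session

There is one attempt and no reset: what is moved stays moved. The work goes in short steps, Python scripts to look and compute and a tool call to move; the robot and the scene stay as the last step left them, time stands still between calls to the robot, and variables do not carry over. Pictures are saved under pics/ and viewed, at most 10 in all, crops included, and the job is handed in when it is done.

Besides the shell and the picture viewer there is one more tool, called after "Call:" by a JSON object that holds its "name" and its "arguments". apply_moves: Moves the arm, as the interface text tells. Its arguments: {"type":"object","properties":{"steps":{"type":"array"},"squeeze":{"type":"number"}},"required":["steps"]}

```bash
ls; mkdir -p pics
python3 - <<'E'
from bench import r
import cv2,pickle
print(r.sense())
for n in("top","side"):
    s=r.snapshot(n);cv2.imwrite(f"pics/{n}0.png",s["color"]);pickle.dump(s,open(n+"0.pkl","wb"));print(s["mtx"],s["T"])
E
```

```text
pics
{'time': 0.0, 'joint_pos': array([ 5.95654351e+01,  7.51420491e+00,  8.53299359e+01,  6.75000337e-04,
        8.72619995e+01, -4.89452886e+00]), 'qd': array([ 0.02983088,  0.08309395, -0.08346477,  0.06637039, -0.05950178,
        0.08698351]), 'joint_efforts': array([-6.57387100e-04, -5.69427252e+01, -5.00532532e+01, -3.20210884e-04,
        1.56110642e-02, -1.80632946e-05]), 'tool_pos': array([258.39260625, 540.89499782, 230.24756053]), 'tcp_rot': array([-1.79894304e+02, -9.72778866e-03,  1.54459922e+02]), 'ft_force': array([0.25110085, 0.40705965, 0.17943571]), 'wrist_torque': array([-0.02079826,  0.01129545,  0.01398354]), 'grip_force': 0.0, 'finger_gap': 85.26678383192687}
[[416.98372388   0.         279.24462395]
 [  0.         416.98372388 204.42613633]
 [  0.           0.           1.        ]] [[ 2.54152263e-02 -9.92583062e-01  1.18882008e-01  3.97106130e+02]
 [-9.99488757e-01 -2.75377125e-02 -1.62449642e-02  4.26833629e+00]
 [ 1.93982149e-02 -1.18408361e-01 -9.92775488e-01  1.39495483e+03]
 [ 0.00000000e+00  0.00000000e+00  0.00000000e+00  1.00000000e+00]]
[[417.11258736   0.         273.81115742]
 [  0.         417.11258736 207.71290135]
 [  0.           0.           1.        ]] [[-9.68396541e-01 -1.05206624e-01  2.26140898e-01  2.12872019e+02]
 [-2.49055033e-01  4.56626418e-01 -8.54086591e-01  1.29587133e+03]
 [-1.34063420e-02 -8.83416029e-01 -4.68397683e-01  8.08036130e+02]
 [ 0.00000000e+00  0.00000000e+00  0.00000000e+00  1.00000000e+00]]
```

View pics/top0.png

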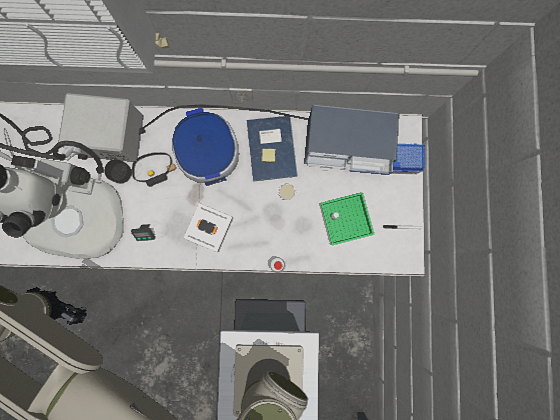

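View pics/side0.png

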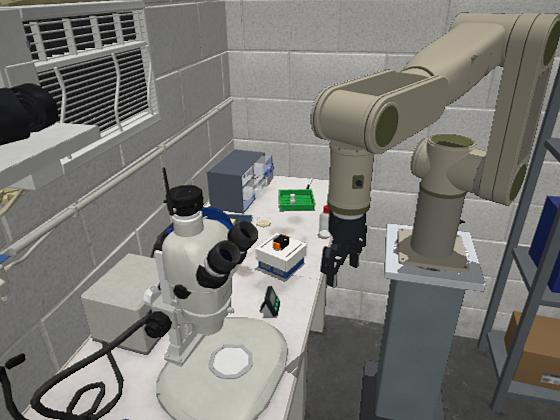

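Top view: lid at about (208,227), tray (347,219) with its bottle at (335,215), petri (287,191), spare bottle (277,265), timer (143,232), marker (402,227).

```bash
cat > h.py <<'E'
import numpy as np,cv2
def cloud(s,T=None):
    d=s["depth"];v,u=np.indices(d.shape);K=s["mtx"];T=s["T"] if T is None else T
    p=np.stack([(u-K[0,2])/K[0,0]*d,(v-K[1,2])/K[1,1]*d,d,np.ones_like(d)],-1)
    return (p@T.T)[...,:3]
def rect(P):
    return cv2.minAreaRect(P[:,:2].astype(np.float32))
E
python3 - <<'E'
import pickle
from h import *
s=pickle.load(open("top0.pkl","rb"));P=cloud(s);c=s["color"].astype(int)
def roi(u0,u1,v0,v1):
    m=np.zeros(P.shape[:2],bool);m[v0:v1,u0:u1]=1;return m
B,G,R=c[...,0],c[...,1],c[...,2]
L=roi(180,238,200,255)
print("table z",np.median(P[roi(240,265,200,250)][:,2]))
m=L&(P[...,2]>65)&(P[...,2]<85);print("lid plate",rect(P[m]),m.sum(),np.median(P[m],0))
m=L&(P[...,2]>95);print("boss",rect(P[m]),m.sum(),np.median(P[m],0))
m=L&(R-B>60)&(P[...,2]>60);q=P[m];print("orange",m.sum())
n,l,st,ce=cv2.connectedComponentsWithStats(m.astype(np.uint8))
for i in range(1,n):
    if st[i,4]>5: print(ce[i],P[l==i].mean(0),st[i])
T=roi(310,385,185,250)
m=T&(G-R>40)&(P[...,2]>15)&(P[...,2]<45);print("tray rim",rect(P[m]),m.sum())
m=T&(P[...,2]>-5)&(P[...,2]<15);print("tray floorz",np.median(P[m],0))
m=T&(P[...,2]>43);print("traybottle",P[m].mean(0),m.sum(),P[m][:,2].max())
for n,(a) in dict(petri=(278,297,182,201),spare=(265,290,252,275),timer=(128,160,220,245),note=(258,280,145,165)).items():
    m=roi(*a)&(P[...,2]>8);q=P[m];print(n,rect(q),q[:,2].max(),np.median(q,0))
m=roi(380,425,215,240)&(R+G+B<250);print("marker",rect(P[m]))
E
```

```text
table z -0.9261562723397674
lid plate ((477.3404541015625, 206.92018127441406), (116.6388931274414, 121.00247955322266), 68.80010223388672) 1218 [475.18230041 204.53518683  75.62048235]
boss ((443.2176818847656, 119.76412963867188), (248.7191925048828, 33.80863952636719), 68.46075439453125) 200 [476.04342426 205.40769982 103.73848772]
orange 38
[198.33333333 222.86666667] [487.66619463 232.39175841  99.99687721] [197 220   4   7  15]
[214.2173913  229.91304348] [467.28443851 182.70259627  97.46512287] [212 226   5   8  23]
tray rim ((521.833984375, -243.43743896484375), (145.6235809326172, 146.05665588378906), 16.145828247070312) 372
tray floorz [ 5.25849434e+02 -2.47692283e+02  4.11317381e-01]
traybottle [ 490.57312529 -141.68090953  443.01648045] 38 1394.954833254667
petri ((515.6500244140625, -34.659759521484375), (55.74616622924805, 243.23756408691406), 84.72891998291016) 1394.954833254667 [607.73042051 -40.46865189  12.34061445]
spare ((365.56793212890625, -12.889820098876953), (55.216636657714844, 45.90608215332031), 68.28762817382812) 1394.954833254667 [364.98222559 -15.48124298  89.29999759]
timer ((441.4152526855469, 227.33712768554688), (451.7418518066406, 53.115474700927734), 85.47132110595703) 1394.954833254667 [453.02867337 418.05554059  43.92435051]
note ((581.316162109375, 18.094970703125), (369.0584716796875, 71.3835220336914), 1.6330384016036987) 1394.954833254667 [728.86301904  21.43099903  15.15458382]
marker ((499.4069519042969, -390.01043701171875), (42.74705505371094, 10.044227600097656), 89.49964904785156)
```

Call:
{"name": "apply_moves", "arguments": {"steps": [[1,-40,-28,0,0,0,-0.8],[1,-40,-28,0,0,0,0],[1,-40,-28,0,0,0,0],[1,-40,-28,0,0,0,0],[1,-40,-28,0,0,0,0],[1,-40,-28,0,0,0,0],[1,-40,-28,0,0,0,0],[1,-40,-28,0,0,0,0]]}}

```text
time: 0.9
tool_pos: [471.7, 211.9, 231.0]
tcp_rot: [-180.0, -0.0, 158.5]
ft_force: [-0.1, -0.4, -0.3]
finger_gap: 85.9
grip_force: 0.0
```

```bash
cat >> h.py <<'E'
from scipy.spatial.transform import Rotation as Ro
def tcpT(st):
    T=np.eye(4);T[:3,:3]=Ro.from_euler("xyz",st["tcp_rot"],degrees=True).as_matrix();T[:3,3]=st["tool_pos"];return T
def look(name,view=None):
    from bench import r
    st=r.sense();s=r.snapshot("wrist");
    cv2.imwrite(f"pics/{name}.png",s["color"]);print(np.round(st["tool_pos"],1),np.round(st["tcp_rot"],2),np.round(st["ft_force"],1),st["finger_gap"],st["grip_force"],st["time"])
    return st,s,cloud(s,tcpT(st)@s["hand_eye"])
def togo(st,x,y,z,yaw):
    p=st["tool_pos"];d=np.array([x,y,z])-p
    print("tool shift",np.round(tcpT(st)[:3,:3].T@d,1),"turn z units",round(-(yaw-st["tcp_rot"][2])/5,2))
E
python3 - <<'E'
from h import *
st,s,P=look("w1");print(s["hand_eye"].round(2))
np.save("w1P.npy",P)
E
```

```text
[471.7 211.9 231. ] [-1.7999e+02 -2.0000e-02  1.5846e+02] [-0.1 -0.4 -0.3] 85.91887172542653 0.0 0.9
[[   0.     -0.96   -0.27   68.83]
 [   1.      0.     -0.     -1.  ]
 [   0.     -0.27    0.96 -144.55]
 [   0.      0.      0.      1.  ]]
```

View pics/w1.png

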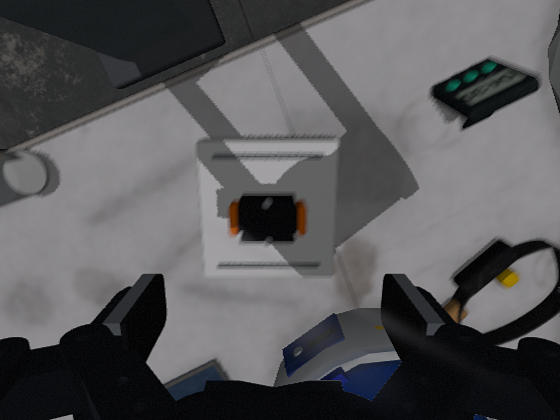

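The lid fills (198–340, 138–276), with its buttons at (234,217) and (302,217). It's nearly aligned with the gripper.

Run:
```python
from h import *
P=np.load("w1P.npy");c=cv2.imread("pics/w1.png").astype(int)
m=np.zeros(P.shape[:2],bool);m[125:290,185:355]=1
z=P[...,2]
a=m&(z>68)&(z<82);q=P[a];print("plate",rect(q),np.median(q[:,2]))
b=m&(z>90)&(z<115);print("boss",rect(P[b]),np.median(P[b][:,2]))
o=m&(c[...,2]-c[...,0]>50)&(z>78)
n,l,st,ce=cv2.connectedComponentsWithStats(o.astype(np.uint8))
C=[]
for i in range(1,n):
    if st[i,4]>20: q=P[l==i];print(ce[i],st[i],q.mean(0),rect(q));C.append(q.mean(0))
print("mid",(C[0]+C[1])/2,np.degrees(np.arctan2(*(C[1]-C[0])[[1,0]])))
from bench import r
for zz in(78,):
  togo(r.sense(),477,206.7,zz,158.7)
```

```text
plate ((480.1122741699219, 204.1851043701172), (116.4053955078125, 121.19268798828125), 68.83769989013672) 77.90305567507144
boss ((479.9710998535156, 204.18304443359375), (61.6245231628418, 36.74149703979492), 68.893310546875) 106.40046543460005
[233.74235808 217.62882096] [229 202   9  33 229] [469.14099802 178.66758362 103.56212622] ((444.9332580566406, 197.9962158203125), (11.889114379882812, 106.60289001464844), 50.896217346191406)
[300.76754386 217.64473684] [297 202   9  32 228] [487.98432339 227.40696239 104.47793741] ((458.72174072265625, 232.21408081054688), (8.89846420288086, 102.73084259033203), 80.58442687988281)
mid [478.5626607  203.03727301 104.02003182] 68.86280116227893
tool shift [ -0.7   2.  152.9] turn z units -0.1
```

Call:
{"name": "apply_moves", "arguments": {"steps": [[1,-4.5,-2,38,0,0,-0.08],[1,-4.3,-1.5,38,0,0,0],[1,0,0,38,0,0,0],[1,0,0,29,0,0,0],[1,0,0,10,0,0,0],[0.6,0,0,0,0,0,0],[0.45,0,0,0,0,0,0],[0.45,0,0,0,0,0,0]], "squeeze": 35}}

```text
time: 1.75
tool_pos: [479.5, 207.8, 80.4]
tcp_rot: [179.9, 0.1, 158.9]
ft_force: [-1.3, -0.7, 0.2]
finger_gap: 61.8
grip_force: 0.4
```

Run:
```python
from h import *
st,s,P=look("w2");print(st["ft_force"],st["wrist_torque"])
```

```text
[479.5 207.8  80.4] [1.7989e+02 1.4000e-01 1.5887e+02] [-1.3 -0.7  0.2] 61.79999785557116 0.4159344546496868 1.75
[-1.30846793 -0.68874756  0.15355828] [-0.13505057  0.11547833  0.00065526]
```

View pics/w2.png

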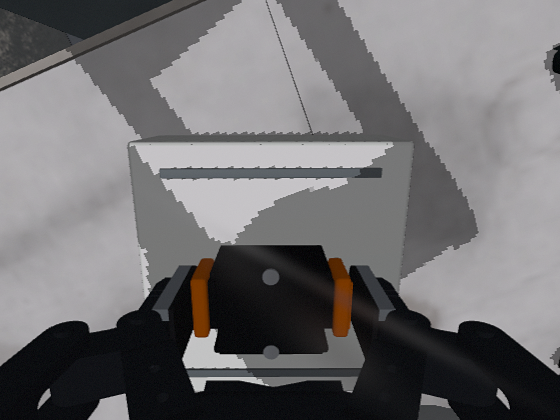

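Fingers flank both buttons symmetrically: left button at (202,297), right at (342,297). I'll go 4 mm lower, then close.

Call:
{"name": "apply_moves", "arguments": {"steps": [[0.45,0,0,4,0,0,0],[0.45,0,0,0,0,0,0],[-1,0,0,0,0,0,0],[-1,0,0,0,0,0,0],[-1,0,0,0,0,0,0],[-1,0,0,0,0,0,0],[-1,0,0,0,0,0,0],[-1,0,0,0,0,0,0]], "squeeze": 35}}

```text
time: 2.6
tool_pos: [478.8, 207.2, 76.2]
tcp_rot: [180.0, 0.1, 158.9]
ft_force: [-6.1, -4.2, 14.8]
finger_gap: 40.2
grip_force: 35.1
```

Call:
{"name": "apply_moves", "arguments": {"steps": [[-1,0,0,-1,0,0,0],[-1,0,0,-1,0,0,0],[-1,0,0,-1,0,0,0],[-1,0,0,-1,0,0,0],[-1,0,0,0,0,0,0],[-1,0,0,0,0,0,0],[-1,0,0,0,0,0,0],[-1,0,0,0,0,0,0]]}}

```text
time: 3.4
tool_pos: [478.0, 207.3, 78.2]
tcp_rot: [-180.0, -0.0, 158.9]
ft_force: [-0.3, -0.2, -1.7]
finger_gap: 39.6
grip_force: 35.5
```

Run:
```python
from h import *
st,s,P=look("w3");print(st["ft_force"],st["wrist_torque"])
a=s["color"][230:380,120:430];cv2.imwrite("pics/w3c.png",cv2.resize(a,None,fx=2,fy=2))
```

```text
[478.  207.3  78.2] [-1.7999e+02 -1.0000e-02  1.5886e+02] [-0.3 -0.2 -1.7] 39.61779055134708 35.45732919126749 3.4
[-0.29618591 -0.16994765 -1.7374684 ] [ 0.04231385  0.0398372  -0.03395312]
```

View pics/w3.png

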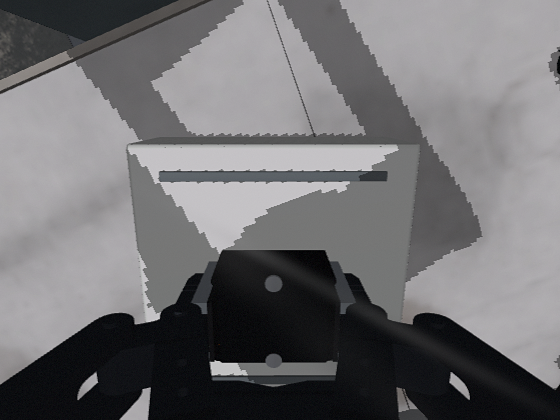

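Both buttons are in and the lid's weight hangs on the hand (-1.7 N), so I'll lift.

Call:
{"name": "apply_moves", "arguments": {"steps": [[-1,0,0,-3,0,0,0],[-1,0,0,-6,0,0,0],[-1,0,0,-12,0,0,0],[-1,0,0,-18,0,0,0],[-1,0,0,-20,0,0,0],[-1,0,0,-20,0,0,0],[-1,-10,-20,-4,0,0,0],[-1,-15,-30,0,0,0,0]]}}

```text
time: 4.25
tool_pos: [484.6, 152.6, 164.4]
tcp_rot: [179.8, 0.2, 159.0]
ft_force: [0.9, -0.8, -3.3]
finger_gap: 39.5
grip_force: 35.7
```

Call:
{"name": "apply_moves", "arguments": {"steps": [[-1,-15,-32,0,0,0,0],[-1,-15,-32,0,0,0,0],[-1,-15,-32,10,0,0,0],[-1,0,0,25,0,0,0],[-1,0,0,28,0,0,0],[-1,0,0,20,0,0,0],[-1,0,0,8,0,0,0],[-1,0,0,0,0,0,0]]}}

```text
time: 5.05
tool_pos: [490.1, 45.9, 70.0]
tcp_rot: [-180.0, -0.1, 158.9]
ft_force: [-0.6, 0.3, -2.4]
finger_gap: 39.4
grip_force: 35.8
```

Call:
{"name": "apply_moves", "arguments": {"steps": [[-1,0,0,12,0,0,0],[-1,0,0,6,0,0,0],[-1,0,0,2,0,0,0],[-1,0,0,1,0,0,0],[-1,0,0,1,0,0,0],[-1,0,0,1,0,0,0],[-1,0,0,0,0,0,0],[-1,0,0,0,0,0,0]]}}

```text
time: 5.85
tool_pos: [490.8, 45.8, 47.4]
tcp_rot: [180.0, 0.0, 158.9]
ft_force: [-0.6, -1.0, -1.4]
finger_gap: 39.8
grip_force: 35.8
```

Call:
{"name": "apply_moves", "arguments": {"steps": [[-1,0,0,1,0,0,0],[-1,0,0,1,0,0,0],[-1,0,0,0,0,0,0],[-1,0,0,0,0,0,0],[-1,0,0,0,0,0,0],[-1,0,0,0,0,0,0],[-1,0,0,0,0,0,0],[-1,0,0,0,0,0,0]]}}

```text
time: 6.65
tool_pos: [490.7, 45.8, 45.3]
tcp_rot: [-180.0, 0.0, 158.9]
ft_force: [0.7, -0.1, -2.2]
finger_gap: 39.5
grip_force: 35.8
```

Call:
{"name": "apply_moves", "arguments": {"steps": [[-1,0,0,0.7,0,0,0],[-1,0,0,0.7,0,0,0],[-1,0,0,0.6,0,0,0],[-1,0,0,0,0,0,0],[-1,0,0,0,0,0,0],[-1,0,0,0,0,0,0],[-1,0,0,0,0,0,0],[-1,0,0,0,0,0,0]]}}

```text
time: 7.45
tool_pos: [490.9, 45.8, 44.3]
tcp_rot: [-180.0, 0.0, 158.9]
ft_force: [-6.7, -1.1, 9.8]
finger_gap: 39.2
grip_force: 38.3
```

Call:
{"name": "apply_moves", "arguments": {"steps": [[-1,0,0,-0.5,0,0,0],[0.5,0,0,0,0,0,0],[0.8,0,0,0,0,0,0],[1,0,0,0,0,0,0],[1,0,0,0,0,0,0],[1,0,0,-20,0,0,0],[1,0,0,-40,0,0,0],[1,0,0,-50,0,0,0]]}}

```text
time: 8.25
tool_pos: [488.8, 45.9, 152.8]
tcp_rot: [-179.9, -0.3, 158.9]
ft_force: [1.2, 0.1, 0.1]
finger_gap: 85.5
grip_force: 0.0
```

Call:
{"name": "apply_moves", "arguments": {"steps": [[1,14,30,-45,0,0,0],[1,14,30,-20,0,0,0],[1,14,30,0,0,0,0],[1,14,30,0,0,0,0],[1,10,25,0,0,0,0],[1,4,0,0,0,0,0],[1,0,0,0,0,0,0],[1,0,0,0,0,0,0]]}}

```text
time: 9.05
tool_pos: [478.0, 202.2, 214.0]
tcp_rot: [-180.0, 0.0, 158.8]
ft_force: [-0.3, -0.1, 0.4]
finger_gap: 85.0
grip_force: 0.0
```

Run:
```python
from h import *
st,s,P=look("w4");np.save("w4P.npy",P)
```

```text
[478.  202.2 214. ] [-1.7997e+02  1.0000e-02  1.5884e+02] [-0.3 -0.1  0.4] 84.99143021642577 0.0 9.05
```

View pics/w4.png

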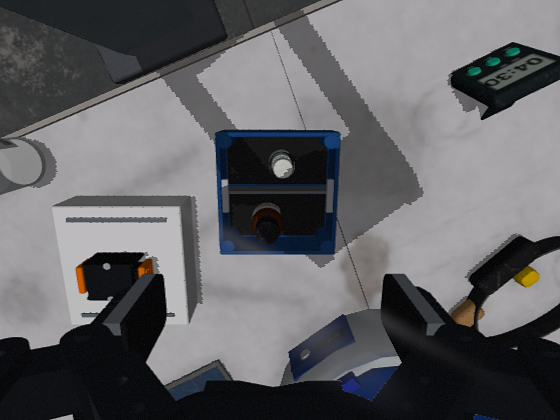

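Brown cap sits at (266,230), clear cap at (281,163), the case rim spans (217–340, 130–255), and the lid is parked on the left.

Run:
```python
from h import *
P=np.load("w4P.npy");z=P[...,2]
def roi(u0,u1,v0,v1):
    m=np.zeros(z.shape,bool);m[v0:v1,u0:u1]=1;return m
m=roi(205,350,120,265)&(z>44)&(z<52);q=P[m];print("rim",rect(q),np.median(q[:,2]))
m=roi(245,290,200,250)&(z>62)&(z<75);q=P[m];print("cap",rect(q),cv2.minEnclosingCircle(q[:,:2].astype(np.float32)),np.median(q[:,2]))
m=roi(265,300,145,185)&(z>58)&(z<75);q=P[m];print("clear",cv2.minEnclosingCircle(q[:,:2].astype(np.float32)),np.median(q[:,2]))
m=roi(40,200,190,335)&(z>40)&(z<50);q=P[m];print("lid",rect(q),np.median(q[:,2]))
```

```text
rim ((480.1997985839844, 204.28277587890625), (106.39209747314453, 109.78377532958984), 68.77709197998047) 47.64198971124051
cap ((501.7750244140625, 186.1905517578125), (20.013113021850586, 20.1242733001709), 31.732711791992188) ((501.75811767578125, 186.29739379882812), 10.338793754577637) 67.92200577062857
clear ((456.49420166015625, 217.55943298339844), 8.011797904968262) 64.05118175936212
lid ((492.86297607421875, 44.53924560546875), (116.77782440185547, 121.101318359375), 68.75666046142578) 45.84454999299737
```

Call:
{"name": "apply_moves", "arguments": {"steps": [[0.3,-13.6,-3.1,0,0,0,0],[0.3,-13,-3,20,0,0,0],[0.3,0,0,40,0,0,0],[0.3,0,0,40,0,0,0],[0.3,0,0,30,0,0,0],[0.3,0,0,15,0,0,0],[0.3,0,0,0,0,0,0],[0.3,0,0,0,0,0,0]], "squeeze": 25}}

```text
time: 9.9
tool_pos: [501.8, 187.3, 70.3]
tcp_rot: [180.0, 0.1, 158.8]
ft_force: [0.2, -0.0, -0.2]
finger_gap: 55.7
grip_force: 0.0
```

Run:
```python
from h import *
st,s,P=look("w5")
```

```text
[501.8 187.3  70.3] [1.7996e+02 7.0000e-02 1.5882e+02] [ 0.2 -0.  -0.2] 55.71551287511842 0.0 9.9
```

View pics/w5.png

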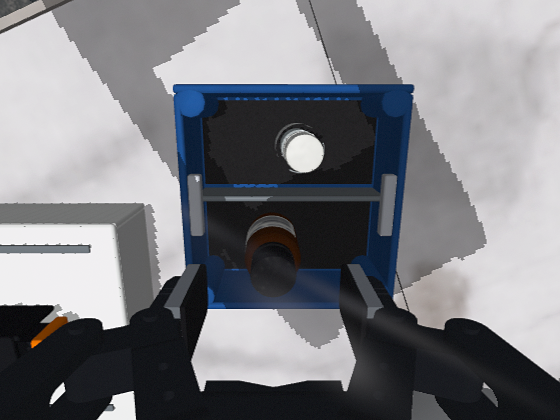

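The cap at (272,270) is centred between the fingertips. Lowering 20 mm, then gripping.

Call:
{"name": "apply_moves", "arguments": {"steps": [[0.3,1.5,0,14,0,0,0],[0.3,0,0,6,0,0,0],[0.3,0,0,0,0,0,0],[-1,0,0,0,0,0,0],[-1,0,0,0,0,0,0],[-1,0,0,0,0,0,0],[-1,0,0,0,0,0,0],[-1,0,0,0,0,0,0]], "squeeze": 25}}

```text
time: 10.75
tool_pos: [499.6, 188.2, 49.5]
tcp_rot: [180.0, 0.0, 158.9]
ft_force: [-0.5, -0.5, 3.7]
finger_gap: 19.4
grip_force: 23.6
```

Call:
{"name": "apply_moves", "arguments": {"steps": [[-1,0,0,-5,0,0,0],[-1,0,0,-15,0,0,0],[-1,0,0,-30,0,0,0],[-1,0,0,-40,0,0,0],[-1,0,0,-35,0,0,0],[-1,0,0,0,0,0,0],[-1,0,0,0,0,0,0],[-1,0,0,0,0,0,0]]}}

```text
time: 11.55
tool_pos: [498.6, 188.0, 173.5]
tcp_rot: [-180.0, -0.1, 158.9]
ft_force: [0.0, -1.2, -1.2]
finger_gap: 19.4
grip_force: 23.2
```

Run:
```python
import pickle
from h import *
s=pickle.load(open("top0.pkl","rb"));P=cloud(s);c=s["color"].astype(int)
m=np.zeros(P.shape[:2],bool);m[185:250,310:385]=1;m&=s["depth"]>0
g=m&(c[...,1]-c[...,2]>40)
q=P[g&(P[...,2]>22)&(P[...,2]<40)];print("rim",rect(q),len(q))
b=m&(P[...,2]>43)&(P[...,2]<70);print("tb",P[b].mean(0),b.sum())
```

```text
rim ((521.833984375, -243.43743896484375), (145.6235809326172, 146.05665588378906), 16.145828247070312) 341
tb [ 528.65227152 -201.14171338   55.18974412] 27
```

Call:
{"name": "apply_moves", "arguments": {"steps": [[-1,-7.8,-17.5,0,0,0,0],[-1,-15.6,-35.1,0,0,0,0],[-1,-15.6,-35.1,0,0,0,0],[-1,-15.6,-35.1,0,0,0,0],[-1,-15.6,-35.1,0,0,0,0],[-1,-15.6,-35.1,0,0,0,0],[-1,-15.6,-35.1,0,0,0,0],[-1,-15.6,-35.1,0,0,0,0]]}}

```text
time: 12.35
tool_pos: [512.1, -100.8, 172.4]
tcp_rot: [-180.0, -0.2, 158.9]
ft_force: [1.6, -0.2, -0.6]
finger_gap: 19.0
grip_force: 23.2
```

Call:
{"name": "apply_moves", "arguments": {"steps": [[-1,-15.6,-35.1,0,0,0,0],[-1,-15.6,-35.1,0,0,0,0],[-1,-15.6,-35.1,0,0,0,0],[-1,-15.6,-35.1,0,0,0,0],[-1,-7.8,-17.5,0,0,0,0],[-1,0,0,0,0,0,0],[-1,0,0,0,0,0,0],[-1,0,0,0,0,0,0]]}}

```text
time: 13.15
tool_pos: [521.8, -270.6, 173.4]
tcp_rot: [180.0, -0.1, 158.9]
ft_force: [0.5, 0.1, -0.4]
finger_gap: 19.6
grip_force: 23.2
```

Run:
```python
from h import *
st,s,P=look("w6");np.save("w6P.npy",P)
```

```text
[ 521.8 -270.6  173.4] [ 1.7996e+02 -7.0000e-02  1.5892e+02] [ 0.5  0.1 -0.4] 19.620046474416316 23.213131293305196 13.15
```

View pics/w6.png

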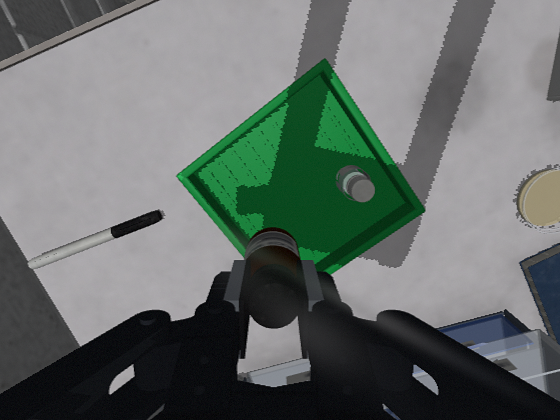

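The tray's corners are at (180,177), (325,62) and (423,210), with its bottle at (358,186). The brown bottle is held at (275,290).

Run:
```python
from h import *
from bench import r
P=np.load("w6P.npy");st=r.sense();s=r.snapshot("wrist");M=tcpT(st)@s["hand_eye"];K=np.linalg.inv(s["mtx"])
def pt(u,v,z):
    d=M[:3,:3]@K@[u,v,1];o=M[:3,3];return o+d*(z-o[2])/d[2]
c=[pt(u,v,29) for u,v in((180,177),(325,60),(425,210))]
print(np.round(c,1),"centre",(c[0]+c[2])/2,"sides",np.linalg.norm(c[0]-c[1]),np.linalg.norm(c[1]-c[2]))
q=P[160:205,330:380].reshape(-1,3);q=q[(q[:,2]>50)&(q[:,2]<65)];print("tb",cv2.minEnclosingCircle(q[:,:2].astype(np.float32)))
```

```text
[[ 476.6 -334.5   29. ]
 [ 435.8 -197.4   29. ]
 [ 574.1 -157.5   29. ]] centre [ 525.3495929  -245.97823595   29.        ] sides 142.9697215554367 143.96466383920935
tb ((531.0844116210938, -205.4853057861328), 8.893278121948242)
```

Call:
{"name": "apply_moves", "arguments": {"steps": [[-1,0,0,15,0,0,0],[-1,0,0,30,0,0,0],[-1,0,0,30,0,0,0],[-1,0,0,25,0,0,0],[-1,0,0,12,0,0,0],[-1,0,0,6,0,0,0],[-1,0,0,3,0,0,0],[-1,0,0,2,0,0,0]]}}

```text
time: 14.05
tool_pos: [522.7, -272.5, 52.1]
tcp_rot: [-180.0, 0.1, 158.9]
ft_force: [0.4, 0.6, -0.6]
finger_gap: 19.3
grip_force: 23.2
```

Call:
{"name": "apply_moves", "arguments": {"steps": [[-1,0,0,1,0,0,0],[-1,0,0,0.7,0,0,0],[-1,0,0,0,0,0,0],[-1,0,0,0,0,0,0],[-1,0,0,0,0,0,0],[-1,0,0,0,0,0,0],[-1,0,0,0,0,0,0],[-1,0,0,0,0,0,0]]}}

```text
time: 14.85
tool_pos: [521.9, -272.1, 49.4]
tcp_rot: [180.0, -0.0, 158.9]
ft_force: [-0.2, 0.6, 0.3]
finger_gap: 19.2
grip_force: 23.2
```

Call:
{"name": "apply_moves", "arguments": {"steps": [[-1,0,0,0.8,0,0,0],[-1,0,0,0.7,0,0,0],[-1,0,0,0.5,0,0,0],[-1,0,0,0,0,0,0],[-1,0,0,0,0,0,0],[-1,0,0,0,0,0,0],[-1,0,0,0,0,0,0],[-1,0,0,0,0,0,0]]}}

```text
time: 15.65
tool_pos: [522.0, -272.2, 47.6]
tcp_rot: [-180.0, 0.0, 158.9]
ft_force: [-0.1, -0.2, 3.8]
finger_gap: 19.6
grip_force: 23.7
```

Call:
{"name": "apply_moves", "arguments": {"steps": [[-0.4,0,0,0,0,0,0],[-0.1,0,0,0,0,0,0],[-0.05,0,0,0,0,0,0],[-0.05,0,0,-5,0,0,0],[-0.05,0,0,-15,0,0,0],[-0.05,0,0,-35,0,0,0],[-0.05,0,0,-45,0,0,0],[0.3,0,0,-35,0,0,0]]}}

```text
time: 16.45
tool_pos: [522.5, -272.5, 186.5]
tcp_rot: [-180.0, 0.2, 158.9]
ft_force: [0.6, -0.7, 0.4]
finger_gap: 54.0
grip_force: 0.0
```

Run:
```python
from h import *
st,s,P=look("w7");togo(st,490.9,45.8,150,158.9)
M=P[...,2];q=P[(M>50)&(M<72)&(P[...,1]<-160)&(P[...,1]>-320)&(P[...,0]>450)&(P[...,0]<600)]
for lo,hi,y in((60,72,-999),(50,60,-999)):
    a=q[(q[:,2]>lo)&(q[:,2]<hi)];print(len(a),np.median(a,0),rect(a))
```

```text
[ 522.5 -272.5  186.5] [-1.7997e+02  1.6000e-01  1.5886e+02] [ 0.6 -0.7  0.4] 53.9658681088115 0.0 16.45
tool shift [144.3 285.5  35.9] turn z units -0.01
635 [ 524.45121971 -272.94680505   65.9298541 ] ((526.0468139648438, -240.8837890625), (86.6609878540039, 20.508291244506836), 87.3199234008789)
508 [ 528.48267552 -207.21478225   58.67204643] ((523.4647827148438, -240.0283966064453), (88.3055419921875, 17.596981048583984), 77.75391387939453)
```

Call:
{"name": "apply_moves", "arguments": {"steps": [[1,8,15.7,0,0,0,0],[1,18,36,0,0,0,0],[1,18,36,0,0,0,0],[1,18,36,0,0,0,0],[1,18,36,0,0,0,0],[1,18,36,0,0,0,0],[1,18,36,0,0,0,0],[1,18,36,0,0,0,0]]}}

```text
time: 17.3
tool_pos: [492.1, 28.0, 182.0]
tcp_rot: [-180.0, -0.1, 158.9]
ft_force: [-0.4, -0.2, -0.1]
finger_gap: 85.2
grip_force: 0.0
```

Call:
{"name": "apply_moves", "arguments": {"steps": [[1,10.3,17.8,20,0,0,0],[1,0,0,30,0,0,0],[1,0,0,20,0,0,0],[1,0,0,0,0,0,0],[1,0,0,0,0,0,0],[1,0,0,0,0,0,0],[1,0,0,0,0,0,0],[1,0,0,0,0,0,0]]}}

```text
time: 18.1
tool_pos: [491.1, 46.0, 113.5]
tcp_rot: [180.0, 0.1, 158.8]
ft_force: [0.4, 0.6, 0.6]
finger_gap: 85.3
grip_force: 0.0
```

Run:
```python
from h import *
st,s,P=look("w8");togo(st,490.9,45.8,44.9,158.86)
z=P[...,2];m=(z>40)&(z<50)&(abs(P[...,0]-491)<90)&(abs(P[...,1]-46)<90);print("lid",rect(P[m]))
```

```text
[491.1  46.  113.5] [1.7996e+02 1.0000e-01 1.5884e+02] [0.4 0.6 0.6] 85.34988067805597 0.0 18.1
tool shift [ 0.2 -0.3 68.6] turn z units -0.0
lid ((499.3260498046875, 59.966949462890625), (150.48486328125, 120.79106140136719), 68.90575408935547)
```

Call:
{"name": "apply_moves", "arguments": {"steps": [[1,0,0,25,0,0,0],[1,0,0,25,0,0,0],[1,0,0,12,0,0,0],[1,0,0,5,0,0,0],[0.4,0,0,0,0,0,0],[-1,0,0,0,0,0,0],[-1,0,0,0,0,0,0],[-1,0,0,0,0,0,0]], "squeeze": 35}}

```text
time: 18.95
tool_pos: [491.9, 45.7, 48.3]
tcp_rot: [180.0, 0.2, 158.9]
ft_force: [-6.6, -3.6, 14.5]
finger_gap: 39.6
grip_force: 35.1
```

Call:
{"name": "apply_moves", "arguments": {"steps": [[-1,0,0,0,0,0,0],[-1,0,0,0,0,0,0],[-1,0,0,-3,0,0,0],[-1,0,0,-10,0,0,0],[-1,0,0,-25,0,0,0],[-1,0,0,-40,0,0,0],[-1,0,0,-35,0,0,0],[-1,0,0,0,0,0,0]]}}

```text
time: 19.75
tool_pos: [494.1, 46.3, 165.3]
tcp_rot: [179.8, 0.6, 158.9]
ft_force: [0.2, -0.8, -1.7]
finger_gap: 39.4
grip_force: 36.0
```

Call:
{"name": "apply_moves", "arguments": {"steps": [[-1,7,14.7,0,0,0,0],[-1,15,30,0,0,0,0],[-1,15,30,0,0,0,0],[-1,15,30,0,0,0,0],[-1,12,30,0,0,0,0],[-1,5.5,10,0,0,0,0],[-1,0,0,0,0,0,0],[-1,0,0,0,0,0,0]]}}

```text
time: 20.55
tool_pos: [477.4, 205.6, 157.9]
tcp_rot: [-179.9, -0.0, 158.9]
ft_force: [-0.4, -0.0, -1.8]
finger_gap: 39.4
grip_force: 36.0
```

Run:
```python
from h import *
st,s,P=look("w9");np.save("w9P.npy",P)
M=tcpT(st);print(M[2,:3].round(4))
z=P[...,2];q=P[100:400,90:450].reshape(-1,3);h=np.histogram(q[:,2],bins=np.arange(100,200,4));print(h[0])
zp=np.median(q[(q[:,2]>145)&(q[:,2]<180)][:,2]);a=q[abs(q[:,2]-zp)<4];print(zp,rect(a))
ax=np.radians(68.86);u=np.array([np.cos(ax),np.sin(ax)]);w=np.array([u[1],-u[0]]) # lid y, lid x
d=(a[:,:2]-st["tool_pos"][:2]);print("y ext",np.percentile(d@u,[.2,99.8]),"x ext",np.percentile(d@w,[.2,99.8]))
c=np.linalg.lstsq(np.c_[a[:,:2]-a[:,:2].mean(0),np.ones(len(a))],a[:,2],rcond=None)[0];print("tilt",c)
```

```text
[477.4 205.6 157.9] [-1.7994e+02 -2.0000e-02  1.5889e+02] [-0.4 -0.  -1.8] 39.44196289243946 36.03349104523659 20.55
[ 4.0e-04 -1.1e-03 -1.0e+00]
[    0     0     0   225     0   232     1   244    36   217   252    29
   257 30085  9445   355   445   579   659   726  3307  7005   576   474]
155.5451849640295 ((477.5626525878906, 204.41934204101562), (116.27545166015625, 118.11845397949219), 68.9079360961914)
y ext [-58.30623624  56.26765923] x ext [-58.39600846  57.19614022]
tilt [-2.51400348e-03 -2.35012561e-03  1.55532918e+02]
```

View pics/w9.png

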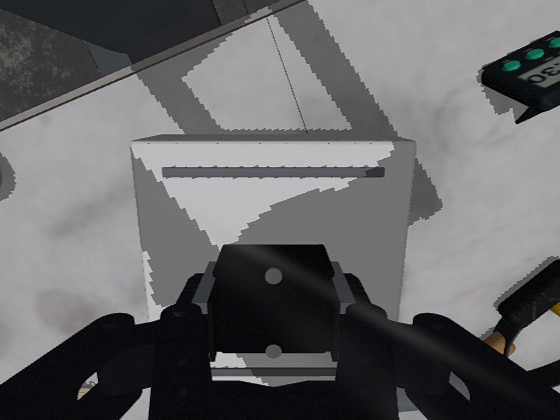

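Lid level in the hand (plate edge at row 138, boss about (272,300)). Fine-adjust and descend.

Call:
{"name": "apply_moves", "arguments": {"steps": [[-1,-1.2,0.6,15,0,0,0],[-1,0,0,20,0,0,0],[-1,0,0,15,0,0,0],[-1,0,0,8,0,0,0],[-1,0,0,3,0,0,0],[-1,0,0,1,0,0,0],[-1,0,0,0,0,0,0],[-1,0,0,0,0,0,0]]}}

```text
time: 21.4
tool_pos: [479.6, 206.6, 97.3]
tcp_rot: [179.9, 0.1, 158.9]
ft_force: [-0.5, -0.3, -2.1]
finger_gap: 39.7
grip_force: 36.0
```

Call:
{"name": "apply_moves", "arguments": {"steps": [[-1,0,0,2,0,0,0],[-1,0,0,2,0,0,0],[-1,0,0,1,0,0,0],[-1,0,0,1,0,0,0],[-1,0,0,0,0,0,0],[-1,0,0,0,0,0,0],[-1,0,0,0,0,0,0],[-1,0,0,0,0,0,0]]}}

```text
time: 22.2
tool_pos: [479.0, 206.4, 90.4]
tcp_rot: [180.0, 0.0, 158.9]
ft_force: [-0.5, -0.3, -3.6]
finger_gap: 39.4
grip_force: 36.0
```

Call:
{"name": "apply_moves", "arguments": {"steps": [[-1,0,0,1.5,0,0,0],[-1,0,0,1.5,0,0,0],[-1,0,0,1,0,0,0],[-1,0,0,1,0,0,0],[-1,0,0,0,0,0,0],[-1,0,0,0,0,0,0],[-1,0,0,0,0,0,0],[-1,0,0,0,0,0,0]]}}

```text
time: 23.0
tool_pos: [479.1, 206.4, 85.4]
tcp_rot: [180.0, 0.0, 158.9]
ft_force: [-0.3, -0.2, -3.0]
finger_gap: 39.8
grip_force: 36.0
```

Call:
{"name": "apply_moves", "arguments": {"steps": [[-1,0,0,1.5,0,0,0],[-1,0,0,1,0,0,0],[-1,0,0,0.5,0,0,0],[-1,0,0,0,0,0,0],[-1,0,0,0,0,0,0],[-1,0,0,0,0,0,0],[-1,0,0,0,0,0,0],[-1,0,0,0,0,0,0]]}}

```text
time: 23.8
tool_pos: [479.0, 206.4, 82.4]
tcp_rot: [180.0, 0.0, 158.9]
ft_force: [-0.4, 1.4, -2.2]
finger_gap: 39.6
grip_force: 36.0
```

Call:
{"name": "apply_moves", "arguments": {"steps": [[-1,0,0,1,0,0,0],[-1,0,0,0.5,0,0,0],[-1,0,0,0.5,0,0,0],[-1,0,0,0,0,0,0],[-1,0,0,0,0,0,0],[-1,0,0,0,0,0,0],[-1,0,0,0,0,0,0],[-1,0,0,0,0,0,0]]}}

```text
time: 24.6
tool_pos: [479.0, 206.4, 80.5]
tcp_rot: [180.0, 0.0, 158.9]
ft_force: [-2.0, -1.0, 1.0]
finger_gap: 39.6
grip_force: 36.6
```

Call:
{"name": "apply_moves", "arguments": {"steps": [[-1,0,0,0.6,0,0,0],[-1,0,0,0.4,0,0,0],[-1,0,0,0,0,0,0],[-1,0,0,0,0,0,0],[-1,0,0,0,0,0,0],[-1,0,0,0,0,0,0],[-1,0,0,0,0,0,0],[-1,0,0,0,0,0,0]]}}

```text
time: 25.4
tool_pos: [479.1, 206.3, 80.4]
tcp_rot: [-180.0, 0.0, 158.9]
ft_force: [-7.0, -3.4, 10.9]
finger_gap: 39.4
grip_force: 38.1
```

Seated where predicted (TCP z 80.4, 10.9 N up). Release.

Call:
{"name": "apply_moves", "arguments": {"steps": [[0.2,0,0,0,0,0,0],[0.5,0,0,0,0,0,0],[0.8,0,0,0,0,0,0],[1,0,0,0,0,0,0],[1,0,0,0,0,0,0],[1,0,0,-20,0,0,0],[1,0,0,-40,0,0,0],[1,0,0,-50,0,0,0]]}}

```text
time: 26.2
tool_pos: [477.2, 205.8, 188.2]
tcp_rot: [-179.8, -0.2, 158.9]
ft_force: [0.7, 0.4, -0.4]
finger_gap: 85.2
grip_force: 0.0
```

Call:
{"name": "apply_moves", "arguments": {"steps": [[1,0,0,-40,0,0,0],[1,0,0,0,0,0,0],[1,0,0,0,0,0,0],[1,0,0,0,0,0,0],[1,0,0,0,0,0,0],[1,0,0,0,0,0,0],[1,0,0,0,0,0,0],[1,0,0,0,0,0,0]]}}

```text
time: 27.0
tool_pos: [478.8, 206.3, 228.9]
tcp_rot: [-180.0, -0.0, 158.9]
ft_force: [0.5, -0.0, -0.9]
finger_gap: 85.5
grip_force: 0.0
```

Run:
```python
from h import *
st,s,P=look("w10");z=P[...,2]
c=s["color"].astype(int)
m=(abs(P[...,0]-480)<95)&(abs(P[...,1]-205)<95)
a=m&(z>68)&(z<85);q=P[a];print("plate",rect(q),np.median(q[:,2]))
f=np.linalg.lstsq(np.c_[q[:,:2]-q[:,:2].mean(0),np.ones(len(q))],q[:,2],rcond=None)[0];print(f)
b=m&(z>92)&(z<115);print("boss",rect(P[b]),np.median(P[b][:,2]))
cv2.imwrite("pics/w10c.png",cv2.resize(s["color"][110:300,170:370],None,fx=3,fy=3))
from bench import r
t=r.snapshot("top");Q=cloud(t);ok=t["depth"]>0
g=ok&(Q[...,2]>43)&(Q[...,2]<75)&(abs(Q[...,0]-525)<60)&(abs(Q[...,1]+243)<60)
n,l,_,_=cv2.connectedComponentsWithStats(g.astype(np.uint8))
for i in range(1,n): print("tray obj",Q[l==i].mean(0),(l==i).sum())
```

```text
[478.8 206.3 228.9] [-1.7997e+02 -4.0000e-02  1.5886e+02] [ 0.5 -0.  -0.9] 85.50948849605348 0.0 27.0
plate ((480.1153564453125, 205.0707550048828), (116.39552307128906, 119.77742004394531), 68.82423400878906) 77.92670910988457
[-3.42676737e-04 -1.14908518e-04  7.79705491e+01]
boss ((480.48516845703125, 204.88290405273438), (61.81700897216797, 36.727901458740234), 69.08686065673828) 106.44543315331399
tray obj [ 528.44854019 -200.85755427   54.6758586 ] 27
tray obj [ 521.33538157 -267.69600787   57.96387269] 53
```

View pics/w10c.png

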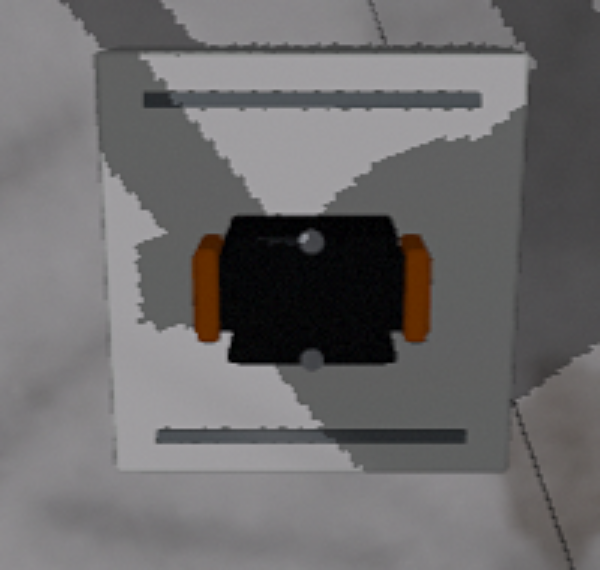

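The lid plate is at 77.9 mm, the same as when it was locked at the start. Its centre is within 1 mm, it is level, and both buttons are out: boss span 61.8 mm against 61.6 at the start. Both bottles stand in the tray, so I'll hand in.

```bash
python3 -c "
from bench import r
print(r.hand_in())"
```

```text
the job is handed in; nothing more can be done
None
```

I handed the job in at about 27 s: the brown bottle stands upright in the green tray, the lid is back on the case and locked with both buttons out, and the hand is clear; the judge gave no verdict back, and I did not look at the clear bottle again once the lid was on.

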